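# Build up an alternator's drive-end stack on the vise pin

## Task

Build up the alternator's drive-end parts on the upright pin held in the blue vise, in this order from the jaws up: bronze bearing, white nylon spacer, aluminium fan (hub up), black grooved pulley, each lying flat on the one below. Lower each part down the pin rather than letting it drop, and leave the woodruff key and the black collar where they lie.

Things in the scene. Friction and masses are not known exactly. Their poses are not given: they have to be found in the camera images.
- vise: Small faded-blue bench vise fixed to the counter, about 240 mm long, 100 mm wide at the foot, jaw tops level and 95 mm above the counter. Origin on the counter directly below the pin; z up; the fixed jaw and the anvil lie towards +x (to 115 mm), the slide, screw and crossbar handle towards -x (to -130 mm). The closed pair of jaws makes a flat top 70 mm (x) by 66 mm (y) around the pin. Place and yaw differ each time.
- pin_seat (a point): Point on the pin's axis level with the vise's jaw tops (95 mm above the counter), z up, axes as the vise's. The bright steel pin is fixed upright in the jaws: 10 mm diameter, standing 62 mm above this point, the top 8 mm a cone narrowing to a 2.4 mm blunt tip. The first part rests at this height.
- bearing: Bronze-coloured ball bearing, loose, lying flat: ring 47 mm outside diameter, 17 mm bore, 14 mm high, small steel balls showing on its top face. About 110 g. Origin at the centre of its underside, z up along the bore.
- spacer: White nylon spacer, loose, lying flat: plain ring 34 mm outside diameter, 17 mm bore, 12 mm high, 12 g. Origin at the centre of its underside, z up along the bore.
- fan: Aluminium cooling fan with one chipped (shorter) blade, loose, lying flat with its hub up: eight thin blades reaching out to 52 mm radius, none higher than 8 mm above the underside; the central round hub is 40 mm in diameter and rises to 24 mm above the underside; 17 mm bore right through. 120 g. Take it by the hub. Origin at the centre of its underside, z up along the bore.
- pulley: Black steel pulley, loose, lying flat: two flanges of 56 mm diameter (0 to 5 mm and 13 to 18 mm above the underside) with a 44 mm diameter groove between, 17 mm bore, 18 mm high, same either way up. About 220 g. Origin at the centre of its underside, z up along the bore.
- key: Steel woodruff key (small half-moon), loose, lying flat, 25 by 10 by 6 mm. Not part of the stack, to be left alone. Origin at its underside's centre.
- collar: Black rubber-like collar, loose, lying flat: plain ring of the same size as the white spacer (34 mm outside, 17 mm bore, 12 mm high). Not part of the stack, to be left alone. Origin at the centre of its underside.
There are look-alikes about, which are no part of the job. Several things have the shape of the spacer; the one meant has the colours described above. Of the things that look like the pulley, take the one that is farthest from the robot's base at the start.

How it is judged:
By the outcome, as a careful person would: the job done as asked, in the order asked, and still so for the second after the job is handed in, with the robot touching nothing.
It also fails if it takes over 106 s, if anything falls off the work surface, if the arm or the gripper's body presses on something with over 40 N, if the wrist force passes 120 N, or if a joint passes its speed limit or range.

## Robot

A 7-joint arm with a two-finger parallel gripper is mounted at the origin on the work surface. World frame = base frame: x ahead of the robot, y to its left, z up, the work surface at z = 0. Lengths are in m, angles in rad, forces in N, time in s.
With the tool pointing down it reaches from about 0.425 to 0.875 m from the base axis. Payload 4.7 kg.
Tool frame: the origin (TCP) lies midway between the tips of the shut fingers; the grasp point (between the pads) lies 19 mm behind it; z points along the fingers, y is the direction in which the jaws open and shut (so a half turn about z gives the same grasp; the last joint's range is limited). The gripper opens to 87 mm and grips with 3 to 60 N. Pads are 19 mm wide; open, the fingers measure 117 mm over their backs; the gripper's body (75 mm by 190 mm) begins 51 mm behind the grasp point.
Start: joints at [1.182, 0.321, -0.07, 1.45, 0.023, 1.371, -0.057], TCP at [0.255, -0.598, 0.223] pointing down, gripper open.
Joint ranges: [-2.86, 2.86], [-0.3, 2.09], [-1.38, 1.24], [0.06, 2.45], [-1.56, 4.7], [0.09, 2.05], [-2.69, 2.69]. Speed limits (rad/s): [2.57, 2.57, 3.14, 3.14, 3.14, 3.14, 3.14].

## Interface

Orientations are given as a rotation vector (axis times angle).
In Python, from bench import get_state, eyes, job gives the robot as it stands. The module is installed in compiled form; this text tells all that it offers.
- The arm moves only by the shell command python3 -m jog 'ROWS' [FORCE]. ROWS is JSON, a list that holds one entry, the list of rows, each a list of 5 numbers: the opening, from 0 (shut) to 1 (fully open), then the shift along the tool's x, y, z in units of 40 mm (1.0 is 40 mm), then the turn about the tool's z in units of 5 degrees (1.0 is 5 degrees). In form: [[[jaw, dx, dy, dz, turn], ...]]. A call has 1 to 10 rows; each row shifts and turns the commanded pose from where the row before left it, along the tool's axes as they then stand; what a row does not reach is not made up. A row lasts 1/8 s, in which the tool goes at most 62.5 mm and 10.7 degrees, less where a joint would pass 70% of its speed; a pose out of reach is approached as far as the arm can. A call is refused whole if a number of a shift passes 1 or a number of a turn 1, either way. A call with a gripper value outside its range is refused whole. The fingers move at their own pace and stop on an object; FORCE is the grip in N (left out, the last holds). Time passes only in rows, so rows that do not move let the fingers close. It gives the time, the measured TCP pose, the force and the opening at its end, in the units of the state.
- get_state(): the state, without advancing time (a new reading comes with each control period).
- eyes.get_image(name): name is "scene" or "top"; returns (picture, depth): 480x640x3 uint8, red, green, blue; 480x640 float32, m along the optical axis (not along the pixel's ray), 0 where there is no reading.
- eyes.camera_params(name): a dict with "camera_matrix" (3x3 intrinsics, pixels), "k1" (the pictures are not rectified: a ray, as slopes to the right and down, at radius r is drawn at 1 + k1 r^2 times it, then the intrinsics apply), "pose" (4x4, takes a point from camera to world coordinates). Camera axes: x right, y down, z forward; pixel columns grow to the right and rows downward; lengths in m; the calibration is good to about 2 mm. A picture is of the moment at which its call begins. camera_params takes no time and is no camera call.
- job.close_job(): hands the job in, once; it reports no verdict.
The state is a dict: "time": time; "joint_positions": joint angles; "qd": joint speeds; "joint_torque": joint torques, N m; "position": TCP position; "tool_rot": TCP orientation; "ft_force": force on the tool from outside, world axes, zero at the start; "torque": the same for the moment, N m; "grip_width": opening from 0.0 (shut) to 1.0 (fully open).
Only numpy, scipy, OpenCV 4.12 (cv2) and the standard library are available. Lean on these libraries where they do the work, as an engineer would, in place of code of your own. Each camera call takes 0.05 s, during which the arm holds its last target. There are 200 camera calls.

## Working session

There is one attempt and no reset: what is moved stays moved. The work goes in short steps, Python scripts to look and compute and a shell command to move; the robot and the scene stay as the last step left them, time stands still between calls to the robot, and variables do not carry over. Pictures are saved under pics/ and viewed, about 12 in all and at most 16, crops included, and the job is handed in when it is done.

```bash
mkdir -p pics; cat > h.py <<'E'
import numpy as np, cv2
from bench import get_state, eyes, job
from scipy.spatial.transform import Rotation as R
def grab(n):
    p,d=eyes.get_image(n); return p,d
def params(n):
    c=eyes.camera_params(n); return np.array(c["camera_matrix"]),c["k1"],np.array(c["pose"])
def rays(n,uv):
    K,k1,T=params(n); uv=np.atleast_2d(np.array(uv,float))
    d=(uv-[K[0,2],K[1,2]])/[K[0,0],K[1,1]]; s=d.copy()
    for _ in range(20): s=d/(1+k1*(s**2).sum(1,keepdims=True))
    return T[:3,3],np.c_[s,np.ones(len(s))]@T[:3,:3].T
def onplane(n,uv,z):
    o,r=rays(n,uv); return o+r*((z-o[2])/r[:,2])[:,None]
def cloud(n,d):
    v,u=np.mgrid[0:480,0:640]; o,r=rays(n,np.c_[u.ravel(),v.ravel()])
    return (o+r*d.reshape(-1,1)).reshape(480,640,3)
def proj(n,P):
    K,k1,T=params(n); p=(np.atleast_2d(P)-T[:3,3])@T[:3,:3]; s=p[:,:2]/p[:,2:]
    s=s*(1+k1*(s**2).sum(1,keepdims=True)); return s*[K[0,0],K[1,1]]+[K[0,2],K[1,2]]
E
python3 - <<'E'
from h import *
for n in("scene","top"):
    p,d=grab(n); cv2.imwrite(f"pics/{n}0.png",p[:,:,::-1]); np.savez(f"{n}0.npz",p=p,d=d)
    K,k1,T=params(n); print(n,K.round(1).tolist(),k1,T.round(3).tolist(),(d>0).mean())
s=get_state();print({k:np.round(v,3).tolist() for k,v in s.items()}); print(R.from_rotvec(s["tool_rot"]).as_matrix().round(3))
E
```

```text
scene [[508.5, 0.0, 312.9], [0.0, 508.5, 231.5], [0.0, 0.0, 1.0]] -0.01688823906035712 [[0.656, 0.468, -0.592, 1.153], [0.754, -0.388, 0.53, -0.603], [0.019, -0.794, -0.608, 0.767], [0.0, 0.0, 0.0, 1.0]] 0.99470703125
top [[621.6, 0.0, 326.0], [0.0, 621.6, 235.5], [0.0, 0.0, 1.0]] -0.18065774379840752 [[-0.015, -0.992, 0.125, 0.332], [-1.0, 0.018, 0.019, -0.013], [-0.021, -0.125, -0.992, 1.422], [0.0, 0.0, 0.0, 1.0]] 0.9959798177083333
{'time': 0.1, 'joint_positions': [1.182, 0.322, -0.07, 1.452, 0.023, 1.371, -0.057], 'qd': [-0.002, -0.001, -0.0, -0.0, -0.0, -0.001, 0.001], 'joint_torque': [-0.001, -49.258, -0.406, -31.34, -0.064, 0.039, 0.0], 'position': [0.255, -0.598, 0.222], 'tool_rot': [-3.076, -0.628, 0.001], 'ft_force': [0.586, 0.245, -0.557], 'torque': [-0.024, 0.038, 0.037], 'grip_width': 0.998}
[[ 0.92   0.392 -0.001]
 [ 0.392 -0.92   0.002]
 [-0.    -0.002 -1.   ]]
```

View pics/top0.png

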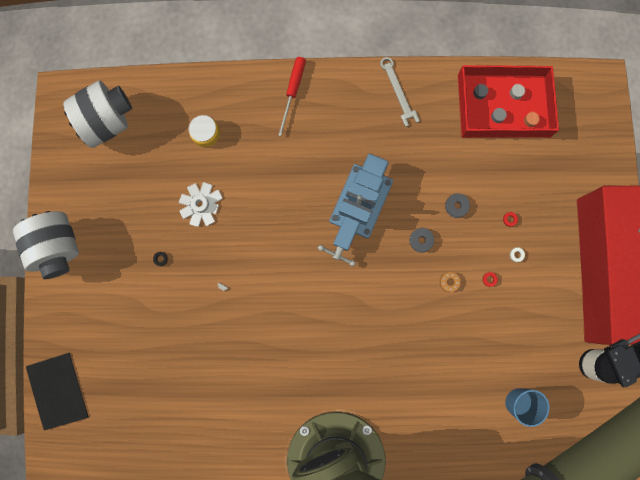

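View pics/scene0.png

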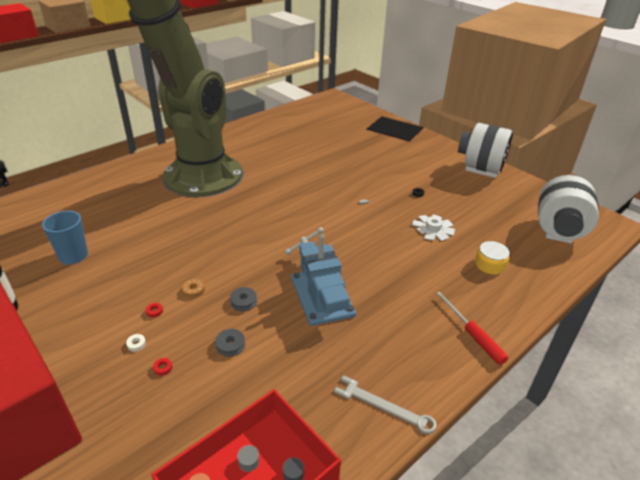

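Top view: vise at (360,205), pulleys at (458,206) and (422,240), bearing (451,282), white spacer (517,255), fan (200,204), collar (161,259), key (223,287). The scene view shows the same layout.

```bash
cat > meas.py <<'E'
from h import *
D={n:np.load(f"{n}0.npz") for n in("scene","top")}
def ringc(n,seed,zt,hi,lo,rad):
    # centre of blob of points higher than lo near the seed, using the outline of pixels in the depth cloud
    P=cloud(n,D[n]["d"]); c=onplane(n,seed,zt)[0]
    m=(np.hypot(P[...,0]-c[0],P[...,1]-c[1])<rad)&(P[...,2]>lo)&(P[...,2]<hi)
    q=P[m]; return q,m
it={"pulleyF":((458,206),(230,342),.018,.028),"pulleyN":((422,240),(243,299),.018,.028),"bearing":((451,282),(193,287),.014,.0235),"spacer":((517,255),(136,342),.012,.017),"fan":((200,204),(434,224),.024,.02),"collar":((161,259),(418,192),.012,.017)}
for k,(a,b,z,r) in it.items():
    for n,s in(("top",a),("scene",b)):
        q,m=ringc(n,s,z,z+.008,z-.005,r+.025)
        (cx,cy),rr=cv2.minEnclosingCircle(q[:,:2].astype(np.float32)) if len(q) else ((0,0),0)
        print(k,n,len(q),"ctr %.4f %.4f r %.4f zmed %.4f"%(cx,cy,rr,np.median(q[:,2]) if len(q) else 0),"seed",onplane(n,s,z)[0,:2].round(3),"reach %.3f"%np.hypot(cx,cy))
for n,s in(("top",(360,203)),("scene",(320,260))):
    P=cloud(n,D[n]["d"]);c=onplane(n,s,.1)[0]
    m=(np.hypot(P[...,0]-c[0],P[...,1]-c[1])<.12)&(P[...,2]>.088)&(P[...,2]<.102);q=P[m]
    print(n,c.round(3),len(q)); rc=cv2.minAreaRect(q[:,:2].astype(np.float32));print("jaw",rc,np.median(q[:,2]))
    m=(np.hypot(P[...,0]-c[0],P[...,1]-c[1])<.12)&(P[...,2]>.112);q=P[m];print("pin",len(q),q.mean(0).round(4) if len(q) else 0,q.max(0) if len(q) else 0)
a=D["top"]["p"][120:280,300:550];b=D["scene"]["p"][220:370,100:360]
cv2.imwrite("pics/c1.png",np.vstack([cv2.resize(a,(780,300))[:,:,::-1] if 0 else cv2.resize(a,(470,300))[:,:,::-1],cv2.resize(b,(470,270))[:,:,::-1]]))
E
python3 meas.py
```

```text
pulleyF top 374 ctr 0.5767 -0.2890 r 0.0286 zmed 0.0179 seed [ 0.573 -0.29 ] reach 0.645
pulleyF scene 493 ctr 0.5759 -0.2929 r 0.0289 zmed 0.0181 seed [ 0.582 -0.294] reach 0.646
pulleyN top 401 ctr 0.4970 -0.2035 r 0.0281 zmed 0.0177 seed [ 0.495 -0.204] reach 0.537
pulleyN scene 396 ctr 0.4952 -0.2069 r 0.0299 zmed 0.0182 seed [ 0.504 -0.21 ] reach 0.537
bearing top 262 ctr 0.4055 -0.2652 r 0.0279 zmed 0.0134 seed [ 0.399 -0.268] reach 0.485
bearing scene 270 ctr 0.4013 -0.2669 r 0.0256 zmed 0.0139 seed [ 0.403 -0.269] reach 0.482
spacer top 131 ctr 0.4663 -0.4313 r 0.0296 zmed 0.0112 seed [ 0.457 -0.425] reach 0.635
spacer scene 179 ctr 0.4609 -0.4273 r 0.0187 zmed 0.0112 seed [ 0.464 -0.428] reach 0.629
fan top 170 ctr 0.5910 0.3075 r 0.0204 zmed 0.0232 seed [0.587 0.304] reach 0.666
fan scene 135 ctr 0.5914 0.3048 r 0.0219 zmed 0.0244 seed [0.598 0.297] reach 0.665
collar top 121 ctr 0.4645 0.3979 r 0.0277 zmed 0.0110 seed [0.462 0.398] reach 0.612
collar scene 78 ctr 0.4653 0.3998 r 0.0195 zmed 0.0118 seed [0.467 0.396] reach 0.614
top [ 0.569 -0.062  0.1  ] 804
jaw ((0.5729302763938904, -0.05973143130540848), (0.06622492522001266, 0.070736825466156), 66.20836639404297) 0.09449371176877486
pin 29 [ 0.5711 -0.0598  0.1444] [ 0.57668935 -0.05583177  0.1586848 ]
scene [ 0.584 -0.071  0.1  ] 766
jaw ((0.5720470547676086, -0.061372339725494385), (0.0685022622346878, 0.07580836862325668), 65.41664123535156) 0.09535114006493306
pin 90 [ 0.5744 -0.0635  0.1349] [ 0.5784711  -0.05716268  0.15867289]
```

View pics/c1.png

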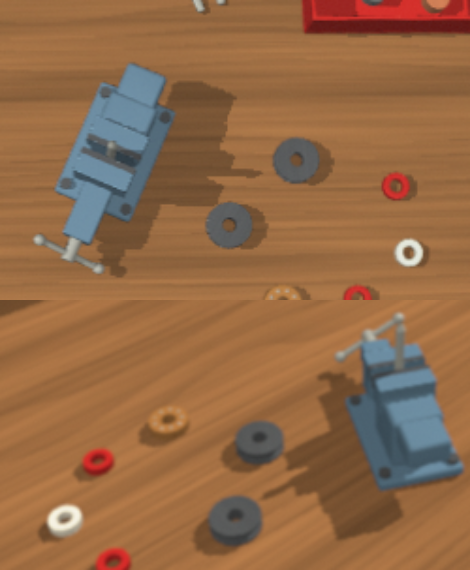

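The crop confirms the pulleys, white spacer and bearing, and shows the pin tip near (360,199) in top and (321,230) in scene. I'll set out for the bearing, tighten the centres from the saved images, and make a planner that gives shifts in tool units.

```bash
cat >> h.py <<'E'
def to(x,y,z):
    s=get_state(); M=R.from_rotvec(s["tool_rot"]).as_matrix(); d=M.T@(np.array([x,y,z])-s["position"])/.04
    print("t %.2f pos %s F %s grip %.3f -> units %s"%(s["time"],np.round(s["position"],4),np.round(s["ft_force"],1),s["grip_width"],d.round(3)))
E
python3 -m jog '[[[0.8,0.83,-0.77,0,0],[0.8,0.83,-0.77,0,0],[0.8,0.83,-0.77,0,0],[0.8,0.83,-0.77,0,0],[0.8,0.83,-0.77,0,0],[0.8,0.83,-0.77,0,0],[0.8,0.83,-0.77,0,0],[0.8,0.83,-0.77,0,0],[0.8,0,0,0,0]]]' 20
python3 - <<'E'
from h import *
to(.403,-.266,.1)
D={n:np.load(f"{n}0.npz") for n in("scene","top")}
# colour-mask outline -> rays onto top plane; hull circle
def mask(n,s,kind,r):
    hsv=cv2.cvtColor(D[n]["p"],cv2.COLOR_RGB2HSV).astype(int);H,S,V=hsv[...,0],hsv[...,1],hsv[...,2]
    m={"white":(S<60)&(V>130),"black":(S<110)&(V<110)&(H>90),"grey":(S<60)&(V>90)}[kind]
    yy,xx=np.mgrid[:480,:640];return m&(np.hypot(xx-s[0],yy-s[1])<r)
for k,n,s,kind,r,z in[("spacer","top",(517,255),"white",12,.012),("spacer","scene",(136,342),"white",14,.012),
  ("pulley","top",(458,206),"black",16,.018),("pulley","scene",(230,341),"black",20,.018)]:
    m=mask(n,s,kind,r);v,u=np.nonzero(m);P=cloud(n,D[n]["d"])[m];P=P[P[:,2]>z-.004]
    h=P[:,:2]; (cx,cy),rr=cv2.minEnclosingCircle(h.astype(np.float32))
    print(k,n,len(u),len(P),"circ",round(cx,4),round(cy,4),"r",round(rr,4),"mid",((h.max(0)+h.min(0))/2).round(4),"mean",h.mean(0).round(4))
for n,s in(("top",(360,200)),("scene",(321,240))):
    P=cloud(n,D[n]["d"]);m=(np.hypot(P[...,0]-.572,P[...,1]+.061)<.03)&(P[...,2]>.105)&(P[...,2]<.165)
    v,u=np.nonzero(m);i=np.argsort(P[m][:,2])[::-1]
    for lo,hi in((.149,.165),(.135,.149),(.12,.135)):
        w=(P[m][:,2]>lo)&(P[m][:,2]<hi);print(n,lo,w.sum(),P[m][w].mean(0).round(4),"px",u[w].mean().round(1),v[w].mean().round(1), "ray@z", onplane(n,(u[w].mean(),v[w].mean()),P[m][w][:,2].mean())[0].round(4)) if w.sum() else 0
E
```

```text
time: 1.23
position: [0.4042, -0.2633, 0.2225]
tool_rot: [-3.075, -0.639, -0.001]
ft_force: [-0.3, 0.1, -0.3]
grip_width: 0.797
t 1.23 pos [ 0.4042 -0.2633  0.2225] F [-0.3  0.1 -0.3] grip 0.797 -> units [-0.057  0.052  3.063]
spacer top 145 111 circ 0.4586 -0.4257 r 0.0177 mid [ 0.4586 -0.4257] mean [ 0.4581 -0.425 ]
spacer scene 227 166 circ 0.4609 -0.4273 r 0.0187 mid [ 0.4609 -0.4279] mean [ 0.4612 -0.4279]
pulley top 290 246 circ 0.4642 -0.1594 r 0.1972 mid [ 0.4663 -0.1636] mean [ 0.5733 -0.2884]
pulley scene 98 68 circ 0.5781 -0.292 r 0.0256 mid [ 0.5773 -0.2915] mean [ 0.5732 -0.2895]
top 0.149 16 [ 0.5725 -0.0599  0.1525] px 359.9 196.7 ray@z [ 0.5725 -0.0599  0.1525]
top 0.135 7 [ 0.5695 -0.0601  0.1424] px 359.9 199.0 ray@z [ 0.5695 -0.0601  0.1424]
top 0.12 4 [ 0.5688 -0.0587  0.1293] px 359.0 200.5 ray@z [ 0.5688 -0.0587  0.1293]
scene 0.149 17 [ 0.5746 -0.0625  0.1533] px 321.0 235.2 ray@z [ 0.5746 -0.0625  0.1533]
scene 0.135 28 [ 0.5751 -0.0634  0.1423] px 320.7 239.9 ray@z [ 0.5751 -0.0634  0.1423]
scene 0.12 28 [ 0.5739 -0.064   0.1276] px 319.9 245.5 ray@z [ 0.5739 -0.064   0.1276]
```

```bash
python3 -m jog '[[[0.8,-0.08,0.05,0.8,0],[0.8,0,0,0.9,0],[0.8,0,0,0.9,0],[0.8,0,0,0.9,0],[0.8,0,0,0.9,0],[0.8,0,0,0.6,0],[0.8,0,0,0.4,0],[0.8,0,0,0,0]]]' 20; python3 -c "
from h import *
to(.402,-.2665,.004)"
```

```text
time: 2.22
position: [0.3993, -0.2702, 0.0056]
tool_rot: [-3.077, -0.627, 0.003]
ft_force: [1.5, -0.6, 0.7]
grip_width: 0.797
t 2.23 pos [ 0.3993 -0.2702  0.0056] F [ 1.5 -0.6  0.7] grip 0.797 -> units [ 0.098 -0.06   0.039]
```

```bash
python3 -m jog '[[[0.8,0.1,-0.06,0.04,0],[0.8,0,0,0,0],[0.3,0,0,0,0],[0.3,0,0,0,0],[0.3,0,0,0,0],[0.3,0,0,0,0]]]' 30; python3 - <<'E'
from h import *
to(.402,-.2665,.004)
p,d=grab("scene");cv2.imwrite("pics/b1.png",cv2.resize(p[200:360,100:313],(800,600))[:,:,::-1])
E
```

```text
time: 2.98
position: [0.4031, -0.2665, 0.0051]
tool_rot: [-3.078, -0.628, 0.0]
ft_force: [-1.2, 0.6, 1.6]
grip_width: 0.522
t 2.98 pos [ 0.4031 -0.2665  0.0051] F [-1.2  0.6  1.6] grip 0.522 -> units [-0.024 -0.011  0.027]
```

View pics/b1.png

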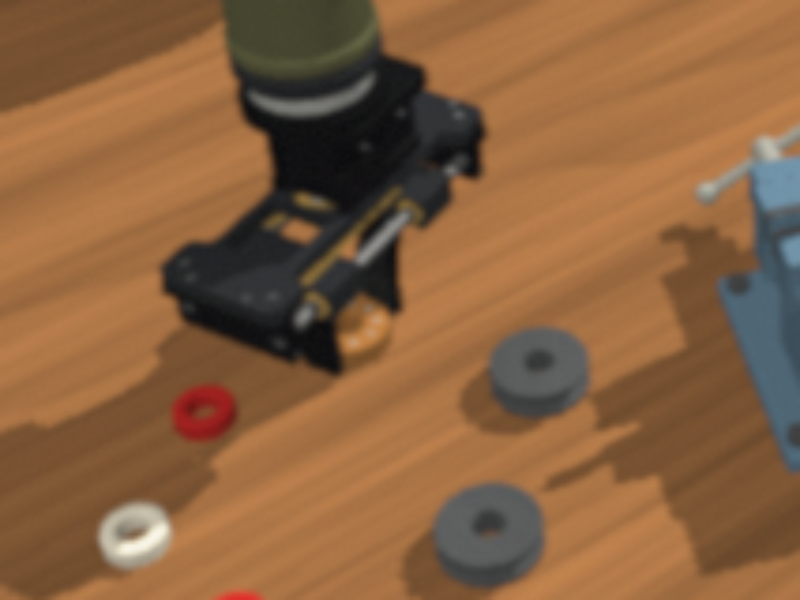

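The gripper has the bearing between its pads (crop (365,325)), with both fingers on it. Lifting and going above the pin.

```bash
python3 -m jog '[[[0.3,0,0,-0.6,0],[0.3,0,0,-0.9,0],[0.3,0,0,-0.9,0],[0.3,0,0,-0.9,0],[0.3,0,0,-0.9,0],[0.3,0,0,-0.8,0],[0.3,0,0,0,0]]]' 30;python3 -m jog '[[[0.3,0.6,-0.3,0,0],[0.3,0.75,-0.4,0,0],[0.3,0.75,-0.4,0,0],[0.3,0.75,-0.4,0,0],[0.3,0.75,-0.4,0,0],[0.3,0.75,-0.4,0,0],[0.3,0.75,-0.4,0,0],[0.3,0.6,-0.3,0,0],[0.3,0.2,-0.07,0,0],[0.3,0,0,0,0]]]' 30; python3 - <<'E'
from h import *
to(.572,-.061,.19)
p,d=grab("scene");np.savez("b2.npz",p=p,d=d);cv2.imwrite("pics/b2.png",cv2.resize(p[150:300,240:440],(800,600))[:,:,::-1])
E
```

```text
time: 3.9
position: [0.4045, -0.2674, 0.2072]
tool_rot: [3.074, 0.628, 0.005]
ft_force: [-0.6, -0.3, -1.8]
grip_width: 0.522
time: 5.15
position: [0.5714, -0.0613, 0.2037]
tool_rot: [-3.077, -0.629, 0.003]
ft_force: [0.6, -0.3, -1.3]
grip_width: 0.524
t 5.15 pos [ 0.5714 -0.0613  0.2037] F [ 0.6 -0.3 -1.3] grip 0.524 -> units [ 0.016 -0.001  0.343]
```

View pics/b2.png

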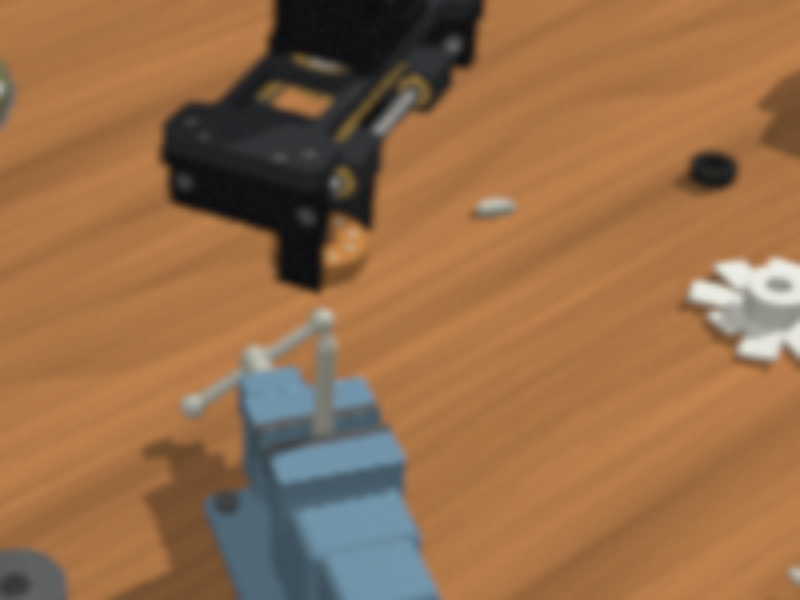

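Bearing is in the gripper at crop (347,248), just above the pin tip at crop (325,335). The near finger hides its left side, so I'll compare its visible right edge with where that edge would be if the bearing were centred on the pin.

```bash
cat > edge.py <<'E'
from h import *
import sys
def orange(p):
    hsv=cv2.cvtColor(p,cv2.COLOR_RGB2HSV); return hsv
a=np.linspace(0,2*np.pi,200)
def rim(c,r,z): return proj("scene",np.c_[c[0]+r*np.cos(a),c[1]+r*np.sin(a),np.full(200,z)])
if __name__=="__main__":
    d=np.load("b2.npz"); P=cloud("scene",d["d"]); m=(np.hypot(P[...,0]-.572,P[...,1]+.061)<.04)&(P[...,2]>.19)&(P[...,2]<.222)
    S=cv2.cvtColor(d["p"],cv2.COLOR_RGB2HSV); m&=(S[...,2]>100)
    v,u=np.nonzero(m);print(len(u),"u",u.min(),u.max(),"v",v.min(),v.max()); q=P[m];print("z",np.percentile(q[:,2],[2,50,98]).round(4))
    w=q[:,2]<np.percentile(q[:,2],98)-.004
    side=q[w]; print("side pts",len(side))
    # circle fit on side-wall points with r=.0235
    from scipy.optimize import least_squares
    f=least_squares(lambda c:np.hypot(side[:,0]-c[0],side[:,1]-c[1])-.0235,[.572,-.061]);print("fit ctr",f.x.round(4),np.abs(f.fun).mean())
    st=get_state()["position"]
    zb=st[2]-.005
    for z in(zb,zb+.014):
        e=rim((.572,-.061),.0235,z);print("exp rim z%.3f u %.1f-%.1f v %.1f-%.1f"%(z,e[:,0].min(),e[:,0].max(),e[:,1].min(),e[:,1].max()))
    print("pin tip px",proj("scene",[(.572,-.061,.157),(.572,-.061,.1)]).round(1))
E
python3 edge.py
```

```text
175 u 307 332 v 204 223
z [0.2005 0.2122 0.2146]
side pts 63
fit ctr [ 0.5678 -0.0694] 0.0032615939667690595
exp rim z0.199 u 309.1-333.6 v 208.5-222.8
exp rim z0.213 u 309.2-333.9 v 202.6-216.8
pin tip px [[320.8 232.8]
 [320.  255. ]]
```

```bash
python3 -m jog '[[[0.3,0.03,0,0.3,0],[0.3,0,0,0.4,0],[0.3,0,0,0.4,0],[0.3,0,0,0.3,0],[0.3,0,0,0,0]]]' 30; python3 -c "
from h import *
to(.5727,-.0609,.102)"
```

```text
time: 5.82
position: [0.5727, -0.06, 0.1476]
tool_rot: [-3.077, -0.629, 0.002]
ft_force: [1.1, 0.8, -0.7]
grip_width: 0.521
t 5.83 pos [ 0.5727 -0.06    0.1476] F [ 1.1  0.8 -0.7] grip 0.521 -> units [-0.007  0.021  1.14 ]
```

Pin is in the bore with no side force. Going on down.

```bash
python3 -m jog '[[[0.3,0,0.02,0.3,0],[0.3,0,0,0.3,0],[0.3,0,0,0.25,0],[0.3,0,0,0.2,0],[0.3,0,0,0.1,0],[0.3,0,0,0,0]]]' 30; python3 -c "
from h import *
to(.5727,-.0609,.1)"
```

```text
time: 6.58
position: [0.5735, -0.0609, 0.1026]
tool_rot: [-3.078, -0.629, -0.0]
ft_force: [2.5, 2.5, -3.5]
grip_width: 0.519
t 6.58 pos [ 0.5735 -0.0609  0.1026] F [ 2.5  2.5 -3.5] grip 0.519 -> units [-0.019 -0.009  0.064]
```

```bash
python3 -m jog '[[[0.3,0,0,0.04,0],[0.3,0,0,0.03,0],[0.3,0,0,0,0]]]' 30; python3 -c "
from h import *
to(.5727,-.0609,.1)"
```

```text
time: 6.95
position: [0.5739, -0.0612, 0.1004]
tool_rot: [3.078, 0.628, 0.001]
ft_force: [1.7, 2.5, -0.4]
grip_width: 0.521
t 6.95 pos [ 0.5739 -0.0612  0.1004] F [ 1.7  2.5 -0.4] grip 0.521 -> units [-0.024 -0.019  0.011]
```

```bash
python3 -m jog '[[[0.3,0,0,0.03,0],[0.3,0,0,0,0]]]' 30;  python3 -m jog '[[[0.3,0,0,0.03,0],[0.3,0,0,0,0]]]' 30
```

```text
time: 7.2
position: [0.5739, -0.0613, 0.1001]
tool_rot: [3.078, 0.628, 0.001]
ft_force: [-0.1, 3.3, 4.6]
grip_width: 0.522
time: 7.45
position: [0.5739, -0.0613, 0.1]
tool_rot: [3.077, 0.628, 0.001]
ft_force: [-3.1, 2.3, 12.1]
grip_width: 0.526
```

```bash
python3 -m jog '[[[0.7,0,0,0,0],[0.7,0,0,0,0],[0.7,0,0,0,0],[0.7,0,0,-0.5,0],[0.7,0,0,-0.9,0],[0.7,0,0,-0.9,0],[0.7,0,0,-0.3,0],[0.7,0,0,0,0]]]' 30;python3 -m jog '[[[0.6,-0.69,0.8,0,0],[0.6,-0.69,0.81,0,0],[0.6,-0.69,0.81,0,0],[0.6,-0.69,0.81,0,0],[0.6,-0.69,0.81,0,0],[0.6,-0.69,0.81,0,0],[0.6,-0.69,0.81,0,0],[0.6,-0.69,0.81,0,0],[0.6,-0.69,0.8,0,0],[0.6,0,0,0,0]]]'; python3 - <<'E'
from h import *
to(.460,-.4268,.004)
a,_=grab("scene");b,_=grab("top");cv2.imwrite("pics/b3.png",np.hstack([cv2.resize(a[200:300,260:380],(400,400)),cv2.resize(b[150:250,300:400],(400,400))])[:,:,::-1])
E
```

```text
time: 8.45
position: [0.574, -0.0614, 0.2028]
tool_rot: [3.077, 0.628, 0.003]
ft_force: [0.3, 0.6, -0.9]
grip_width: 0.699
time: 9.7
position: [0.455, -0.4302, 0.1992]
tool_rot: [-3.079, -0.617, 0.006]
ft_force: [-0.1, -0.3, 0.4]
grip_width: 0.604
t 9.70 pos [ 0.455  -0.4302  0.1992] F [-0.1 -0.3  0.4] grip 0.604 -> units [ 0.164 -0.02   4.879]
```

View pics/b3.png

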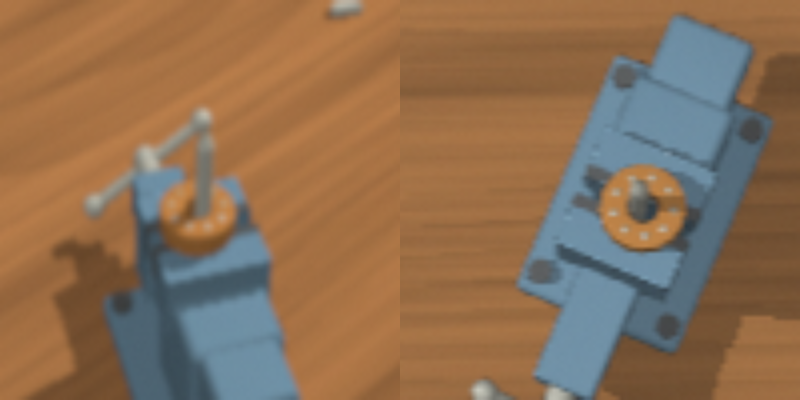

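Bearing lies flat on the jaws with the pin through it. The pin sits a little right of centre in the scene view. I'll quantify that to correct the later parts.

```bash
python3 - <<'E'
from h import *
for n in("top","scene"):
    p,d=grab(n);np.savez(f"{n}1.npz",p=p,d=d);P=cloud(n,d);S=cv2.cvtColor(p,cv2.COLOR_RGB2HSV).astype(int)
    near=np.hypot(P[...,0]-.573,P[...,1]+.061)<.04
    m=near&(S[...,1]>120)&(S[...,0]<22)&(P[...,2]>.097)
    v,u=np.nonzero(m);cnt=np.c_[u,v].astype(np.float32);h=cv2.convexHull(cnt)
    # top-face only
    t=m&(P[...,2]>.105);q=P[t][:,:2].astype(np.float32);c,r=cv2.minEnclosingCircle(q)
    k=near&(P[...,2]>.115);v2,u2=np.nonzero(k);
    print(n,"bearing",np.round(c,4),round(r,4),"u %d-%d v %d-%d"%(u.min(),u.max(),v.min(),v.max()))
    for row in range(v2.min(),v2.max()+1): 
        uu=u2[v2==row]; print((row,uu.min(),uu.max()),end=" ")
    print()
    for c0 in((.572,-.061),(.574,-.061),(.5755,-.061)): print(c0,proj(n,[(*c0,.157),(*c0,.112)]).round(1).tolist())
    e=n
E
```

```text
top bearing [ 0.5698 -0.062 ] 0.0233 u 350-370 v 191-212
(195, np.int64(359), np.int64(361)) (196, np.int64(358), np.int64(361)) (197, np.int64(358), np.int64(362)) (198, np.int64(358), np.int64(362)) (199, np.int64(358), np.int64(361)) (200, np.int64(358), np.int64(361)) (201, np.int64(358), np.int64(361)) Traceback (most recent call last):
  File "<stdin>", line 12, in <module>
    return umr_minimum(a, axis, None, out, keepdims, initial, where)
ValueError: zero-size array to reduction operation minimum which has no identity
```

Pin relative to bearing (top view): about +3 mm along tool x, +1 mm tool y; seated within bore clearance. For tighter centring I'll squeeze the spacer twice at right angles, so that it sits at the TCP.

```bash
python3 -m jog '[[[0.6,0.15,-0.02,0.8,0],[0.6,0,0,0.9,0],[0.6,0,0,0.9,0],[0.6,0,0,0.9,0],[0.6,0,0,0.8,0],[0.6,0,0,0.5,0],[0.6,0,0,0,0]]]' 10; python3 -c "
from h import *
to(.460,-.4268,.004);print(get_state()['joint_positions'])"
```

```text
time: 10.72
position: [0.4637, -0.4213, 0.0083]
tool_rot: [-3.075, -0.63, 0.003]
ft_force: [0.3, -0.1, -0.7]
grip_width: 0.603
t 10.72 pos [ 0.4637 -0.4213  0.0083] F [ 0.3 -0.1 -0.7] grip 0.603 -> units [-0.14   0.089  0.106]
[ 0.93995488  0.47675935 -0.30413859  1.71238478  0.16542108  0.98097599
 -0.59150613]
```

```bash
python3 -m jog '[[[0.6,-0.13,0.09,0.1,0],[0.6,0,0,0,0],[0.2,0,0,0,0],[0.2,0,0,0,0],[0.2,0,0,0,0],[0.2,0,0,0,0],[0.6,0,0,0,0],[0.6,0,0,0,0],[0.6,0,0,0,0]]]' 8; python3 -m jog '[[[0.6,0,0,0,1],[0.6,0,0,0,1],[0.6,0,0,0,1],[0.6,0,0,0,1],[0.6,0,0,0,1],[0.6,0,0,0,1],[0.6,0,0,0,1],[0.6,0,0,0,1],[0.6,0,0,0,1]]]';python3 -m jog '[[[0.6,0,0,0,1],[0.6,0,0,0,1],[0.6,0,0,0,1],[0.6,0,0,0,1],[0.6,0,0,0,1],[0.6,0,0,0,1],[0.6,0,0,0,1],[0.6,0,0,0,1],[0.6,0,0,0,1],[0.6,0,0,0,0]]]'; python3 -c "
from h import *
to(.460,-.4268,.004);print(get_state()['joint_positions'])"
```

```text
time: 11.85
position: [0.4607, -0.4284, 0.0056]
tool_rot: [-3.078, -0.628, 0.0]
ft_force: [0.2, -0.3, 0.9]
grip_width: 0.575
time: 12.98
position: [0.4608, -0.4284, 0.0057]
tool_rot: [-3.083, 0.602, 0.0]
ft_force: [1.2, -0.3, 0.5]
grip_width: 0.601
time: 14.22
position: [0.4608, -0.4284, 0.0057]
tool_rot: [2.622, -1.731, -0.0]
ft_force: [0.3, 0.4, -0.3]
grip_width: 0.601
t 14.22 pos [ 0.4608 -0.4284  0.0057] F [ 0.3  0.4 -0.3] grip 0.601 -> units [-0.045  0.003  0.042]
[ 7.08580831e-01  4.61284564e-01 -2.42939913e-03  1.71976951e+00
  1.57495011e-03  9.60652999e-01 -2.03217428e+00]
```

```bash
python3 -m jog '[[[0.2,0,0,0,0],[0.2,0,0,0,0],[0.2,0,0,0,0],[0.2,0,0,0,0],[0.2,0,0,0,0]]]' 20; python3 -m jog '[[[0.2,0,0,-0.4,0],[0.2,0,0,-0.6,-1],[0.2,0,0,-0.6,-1],[0.2,0,0,-0.6,-1],[0.2,0,0,-0.6,-1],[0.2,0,0,-0.6,-1],[0.2,0,0,-0.6,-1],[0.2,0,0,-0.6,-1],[0.2,0,0,-0.5,-1],[0.2,0,0,-0.1,-1]]]';python3 -m jog '[[[0.2,0,0,0,-1],[0.2,0,0,0,-1],[0.2,0,0,0,-1],[0.2,0,0,0,-1],[0.2,0,0,0,-1],[0.2,0,0,0,-1],[0.2,0,0,0,-1],[0.2,0,0,0,-1],[0.2,0,0,0,-1],[0.2,0,0,0,0]]]'; python3 -c "
from h import *
to(.574,-.061,.19);print(get_state()['joint_positions'])"
```

```text
time: 14.85
position: [0.4608, -0.4285, 0.0058]
tool_rot: [2.621, -1.732, 0.0]
ft_force: [-0.1, 0.7, 0.0]
grip_width: 0.365
time: 16.1
position: [0.4616, -0.4292, 0.2173]
tool_rot: [3.083, -0.592, 0.006]
ft_force: [-0.3, 0.0, -0.1]
grip_width: 0.367
time: 17.35
position: [0.4609, -0.4286, 0.2149]
tool_rot: [3.077, 0.627, 0.001]
ft_force: [-0.1, 0.1, -0.1]
grip_width: 0.374
t 17.35 pos [ 0.4609 -0.4286  0.2149] F [-0.1  0.1 -0.1] grip 0.374 -> units [ 6.197 -7.354  0.616]
[ 0.8792422   0.28785852 -0.21231141  1.51309253  0.06171772  1.34584307
 -0.50730378]
```

```bash
python3 -m jog '[[[0.2,0.4,-0.5,0,0],[0.2,0.7,-0.8,0,0],[0.2,0.7,-0.8,0,0],[0.2,0.7,-0.85,0,0],[0.2,0.7,-0.85,0,0],[0.2,0.7,-0.85,0,0],[0.2,0.7,-0.85,0,0],[0.2,0.7,-0.85,0,0],[0.2,0.6,-0.7,0,0],[0.2,0.28,-0.29,0,0]]]' 20;python3 -m jog '[[[0.2,0,0,0.3,0],[0.2,0,0,0,0],[0.2,0,0,0,0]]]'; python3 - <<'E'
from h import *
to(.5735,-.062,.19)
p,d=grab("scene");np.savez("s2.npz",p=p,d=d)
S=cv2.cvtColor(p,cv2.COLOR_RGB2HSV).astype(int);P=cloud("scene",d)
near=np.hypot(P[...,0]-.573,P[...,1]+.061)<.05
m=near&(S[...,1]<60)&(S[...,2]>130)&(P[...,2]>.175);v,u=np.nonzero(m);print("white u",u.min(),u.max(),"v",v.min(),v.max())
k=near&(P[...,2]>.115)&(P[...,2]<.165);v2,u2=np.nonzero(k)
for r in range(v2.min(),v2.max()+1):
    w=u2[v2==r]
    if len(w): print((r,int(w.min()),int(w.max())),end=" ")
m=near&(S[...,1]>120)&(S[...,0]<22)&(P[...,2]>.096)&(P[...,2]<.12);v,u=np.nonzero(m);print("\nbearing u",u.min(),u.max(),"v",v.min(),v.max())
a=np.linspace(0,6.28,100)
def rim(c,r,z):
    e=proj("scene",np.c_[c[0]+r*np.cos(a),c[1]+r*np.sin(a),np.full(100,z)]);return "u %.1f-%.1f v %.1f-%.1f"%(*e[:,0][[e[:,0].argmin(),e[:,0].argmax()]],e[:,1].min(),e[:,1].max())
t=get_state()["position"];print("spacer exp lo",rim(t,.017,t[2]-.0055),"hi",rim(t,.017,t[2]+.0065))
print("bearing@TCP .5739 hi",rim((.5739,-.0613),.0235,.109),"lo",rim((.5739,-.0613),.0235,.095))
for c in((.572,-.0614),(.5735,-.062),(.5747,-.0626)):print(c,proj("scene",[(*c,.157),(*c,.13)]).round(1).tolist())
cv2.imwrite("pics/s2.png",cv2.resize(p[170:290,240:400],(800,600),interpolation=cv2.INTER_CUBIC)[:,:,::-1])
E
```

```text
time: 18.6
position: [0.5736, -0.0589, 0.2145]
tool_rot: [3.077, 0.632, 0.002]
ft_force: [-0.2, -0.3, 0.7]
grip_width: 0.369
time: 18.98
position: [0.5726, -0.0635, 0.2013]
tool_rot: [3.079, 0.624, -0.002]
ft_force: [-0.1, 0.4, 0.1]
grip_width: 0.369
t 18.98 pos [ 0.5726 -0.0635  0.2013] F [-0.1  0.4  0.1] grip 0.369 -> units [ 0.035 -0.027  0.284]
white u 303 357 v 36 221
(233, 320, 321) (234, 320, 322) (235, 319, 322) (236, 319, 323) (237, 319, 323) (238, 319, 323) (239, 319, 323) (240, 319, 323) (241, 318, 322) (242, 318, 322) (243, 318, 322) (244, 318, 322) (245, 318, 322) (246, 318, 322) (247, 318, 322) (248, 318, 322) (249, 318, 322) (250, 318, 321) (251, 321, 321) 
bearing u 308 330 v 245 262
spacer exp lo u 311.9-329.6 v 212.2-222.6 hi u 312.0-329.9 v 207.2-217.5
bearing@TCP .5739 hi u 309.0-332.2 v 244.8-259.7 lo u 308.9-331.9 v 250.1-265.0
(0.572, -0.0614) [[320.6, 232.9], [320.2, 243.6]]
(0.5735, -0.062) [[320.9, 233.4], [320.5, 244.1]]
(0.5747, -0.0626) [[321.1, 233.8], [320.7, 244.5]]
```

View pics/s2.png

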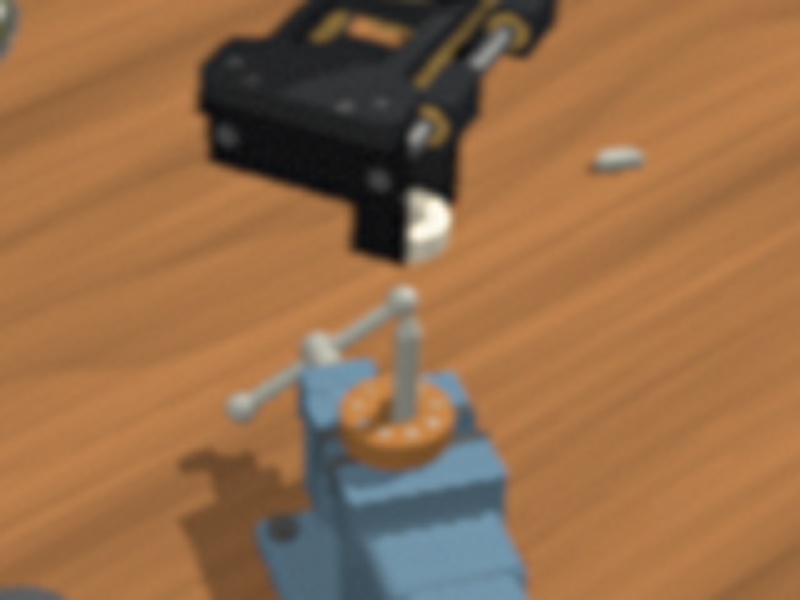

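Spacer is squarely held (right edge at crop x=452, as predicted), pin tip at crop (408,320), and the bearing sits slightly left of the pin. Scene bias is about zero here, so the pin is at (0.573,-0.0617). Descending in stages.

```bash
python3 -m jog '[[[0.2,0.03,-0.04,0,0],[0.2,0,0,0.2,0],[0.2,0,0,0.4,0],[0.2,0,0,0.4,0],[0.2,0,0,0.3,0],[0.2,0,0,0,0]]]' 20; python3 -m jog '[[[0.2,0,0,0.3,0],[0.2,0,0,0.25,0],[0.2,0,0,0.15,0],[0.2,0,0,0.05,0],[0.2,0,0,0,0]]]'; python3 -c "
from h import *
to(.573,-.0617,.1148)"
```

```text
time: 19.77
position: [0.5726, -0.0594, 0.1481]
tool_rot: [-3.077, -0.628, 0.004]
ft_force: [0.3, -0.0, -0.2]
grip_width: 0.368
time: 20.4
position: [0.5737, -0.0595, 0.1198]
tool_rot: [3.078, 0.628, 0.0]
ft_force: [0.5, 0.2, -0.3]
grip_width: 0.372
t 20.40 pos [ 0.5737 -0.0595  0.1198] F [ 0.5  0.2 -0.3] grip 0.372 -> units [-0.037  0.044  0.124]
```

```bash
python3 -m jog '[[[0.2,-0.02,0.04,0.06,0],[0.2,0,0,0.04,0],[0.2,0,0,0,0]]]' 20; python3 -m jog '[[[0.2,0,0,0.03,0],[0.2,0,0,0.0,0]]]';python3 -m jog '[[[0.2,0,0,0.03,0],[0.2,0,0,0.0,0]]]'
```

```text
time: 20.78
position: [0.5734, -0.0614, 0.1157]
tool_rot: [3.078, 0.628, -0.0]
ft_force: [0.2, 0.4, 0.1]
grip_width: 0.37
time: 21.02
position: [0.5736, -0.0613, 0.1147]
tool_rot: [3.078, 0.629, 0.0]
ft_force: [-0.7, -0.6, 0.9]
grip_width: 0.365
time: 21.28
position: [0.5737, -0.0613, 0.1147]
tool_rot: [3.078, 0.628, 0.0]
ft_force: [-2.6, 0.1, 8.0]
grip_width: 0.373
```

```bash
python3 -m jog '[[[0.65,0,0,0,0],[0.65,0,0,0,0],[0.65,0,0,0,0],[0.65,0,0,-0.4,0],[0.65,0,0,-0.8,0],[0.65,0,0,-0.8,0],[0.65,0,0,-0.5,0],[0.65,0,0,0,0]]]' 20;python3 -m jog '[[[0.75,0.3,-0.6,0,0],[0.75,0.4,-0.85,0,0],[0.75,0.4,-0.85,0,0],[0.75,0.43,-0.9,0,0],[0.75,0.43,-0.9,0,0],[0.75,0.43,-0.9,0,0],[0.75,0.43,-0.9,0,0],[0.75,0.43,-0.9,0,0],[0.75,0.42,-0.85,0,0],[0.75,0.33,-0.62,0,0]]]';python3 -m jog '[[[0.75,0,0,0.6,0],[0.75,0,0,0.8,0],[0.75,0,0,0,0],[0.75,0,0,0,0]]]'; python3 - <<'E'
from h import *
to(.591,.3055,.0115)
a,_=grab("scene");b,_=grab("top");cv2.imwrite("pics/f1.png",np.hstack([cv2.resize(a[160:280,370:490],(400,400)),cv2.resize(a[200:280,280:360],(400,400))])[:,:,::-1])
E
```

```text
time: 22.28
position: [0.5749, -0.0612, 0.2161]
tool_rot: [3.076, 0.628, 0.007]
ft_force: [-0.1, -0.5, 0.2]
grip_width: 0.653
time: 23.52
position: [0.59, 0.3076, 0.2121]
tool_rot: [-3.077, -0.631, 0.003]
ft_force: [1.6, 0.6, -0.2]
grip_width: 0.75
time: 24.02
position: [0.5913, 0.3059, 0.158]
tool_rot: [-3.078, -0.628, -0.001]
ft_force: [1.1, 0.4, 1.0]
grip_width: 0.746
t 24.02 pos [0.5913 0.3059 0.158 ] F [1.1 0.4 1. ] grip 0.746 -> units [-0.012  0.007  3.662]
```

View pics/f1.png

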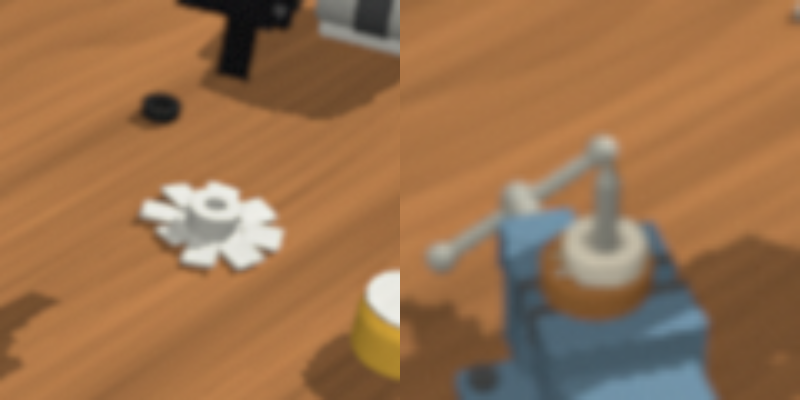

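The spacer lies on the bearing around the pin (right crop, (605,250)). Fan hub is at left crop (215,210), clear of the fingers. Descending on the hub: first squeeze, turn -90°, second squeeze.

```bash
python3 -m jog '[[[0.75,-0.01,0.01,0.5,0],[0.75,0,0,0.8,0],[0.75,0,0,0.8,0],[0.75,0,0,0.7,0],[0.75,0,0,0.5,0],[0.75,0,0,0.25,0],[0.75,0,0,0,0],[0.75,0,0,0,0]]]' 8; python3 -c "
from h import *
to(.591,.3055,.012)"
```

```text
time: 25.12
position: [0.5915, 0.3057, 0.0165]
tool_rot: [-3.078, -0.628, -0.003]
ft_force: [-0.9, 1.0, -0.5]
grip_width: 0.749
t 25.12 pos [0.5915 0.3057 0.0165] F [-0.9  1.  -0.5] grip 0.749 -> units [-0.015 -0.     0.112]
```

```bash
python3 -m jog '[[[0.2,0,0,0.1,0],[0.2,0,0,0,0],[0.2,0,0,0,0],[0.2,0,0,0,0],[0.2,0,0,0,0],[0.2,0,0,0,0]]]' 8; python3 -m jog '[[[0.7,0,0,0,0],[0.7,0,0,0,0],[0.7,0,0,0,-1],[0.7,0,0,0,-1],[0.7,0,0,0,-1],[0.7,0,0,0,-1],[0.7,0,0,0,-1],[0.7,0,0,0,-1],[0.7,0,0,0,-1],[0.7,0,0,0,-1]]]';python3 -m jog '[[[0.7,0,0,0,-1],[0.7,0,0,0,-1],[0.7,0,0,0,-1],[0.7,0,0,0,-1],[0.7,0,0,0,-1],[0.7,0,0,0,-1],[0.7,0,0,0,-1],[0.7,0,0,0,-1],[0.7,0,0,0,-1],[0.7,0,0,0,-1]]]';python3 -m jog '[[[0.7,0,0,0,0],[0.2,0,0,0,0],[0.2,0,0,0,0],[0.2,0,0,0,0],[0.2,0,0,0,0],[0.2,0,0,0,0],[0.2,0,0,0,0]]]' 25;python3 -c "
from h import *
to(.591,.3055,.012);print(get_state()['joint_positions'])"
```

```text
time: 25.88
position: [0.5908, 0.3054, 0.0115]
tool_rot: [-3.078, -0.629, -0.0]
ft_force: [-0.8, -0.3, 1.0]
grip_width: 0.445
time: 27.12
position: [0.5909, 0.3049, 0.0112]
tool_rot: [2.675, 1.647, -0.0]
ft_force: [-0.2, -0.5, 0.4]
grip_width: 0.698
time: 28.38
position: [0.5909, 0.3049, 0.0112]
tool_rot: [1.729, 2.623, -0.001]
ft_force: [-1.4, -0.5, -0.1]
grip_width: 0.7
time: 29.25
position: [0.5908, 0.3052, 0.0113]
tool_rot: [1.732, 2.621, 0.0]
ft_force: [-0.4, -0.2, -0.3]
grip_width: 0.453
t 29.25 pos [0.5908 0.3052 0.0113] F [-0.4 -0.2 -0.3] grip 0.453 -> units [ 0.005  0.006 -0.016]
[ 0.11668169  0.70291482 -0.8774208   1.5942422   0.58362788  1.125237
 -0.50049712]
```

```bash
python3 -m jog '[[[0.2,0,0,-0.4,0],[0.2,0,0,-0.8,0],[0.2,0,0,-0.8,0],[0.2,0,0,-0.8,0],[0.2,0,0,-0.8,0],[0.2,0,0,-0.8,0],[0.2,0,0,-0.5,0],[0.2,0,0,0,0]]]' 25;python3 -c "
from h import *
to(.5735,-.0615,.1323)"
```

```text
time: 30.25
position: [0.5913, 0.306, 0.2092]
tool_rot: [1.731, 2.62, 0.004]
ft_force: [0.6, 0.6, -1.7]
grip_width: 0.45
t 30.25 pos [0.5913 0.306  0.2092] F [ 0.6  0.6 -1.7] grip 0.450 -> units [-8.277 -4.017  1.909]
```

```bash
python3 -m jog '[[[0.2,-0.5,-0.25,0,0],[0.2,-0.9,-0.43,0,0],[0.2,-0.95,-0.46,0,0],[0.2,-0.95,-0.46,0,0],[0.2,-0.95,-0.46,0,0],[0.2,-0.95,-0.46,0,0],[0.2,-0.95,-0.46,0,0],[0.2,-0.95,-0.46,0,0],[0.2,-0.8,-0.39,0,0],[0.2,-0.38,-0.19,0,0]]]' 25;python3 -m jog '[[[0.2,0,0,0,0],[0.2,0,0,0,0],[0.2,0,0,0,0]]]';python3 - <<'E'
from h import *
to(.5735,-.0615,.1323)
p,d=grab("scene");cv2.imwrite("pics/f2.png",cv2.resize(p[170:290,240:400],(800,600),interpolation=cv2.INTER_CUBIC)[:,:,::-1])
E
```

```text
time: 31.5
position: [0.5717, -0.0653, 0.2058]
tool_rot: [-1.736, -2.616, 0.002]
ft_force: [-0.4, -0.2, -1.9]
grip_width: 0.452
time: 31.88
position: [0.5728, -0.0603, 0.2074]
tool_rot: [-1.728, -2.624, -0.001]
ft_force: [-0.4, 0.4, -0.1]
grip_width: 0.452
t 31.88 pos [ 0.5728 -0.0603  0.2074] F [-0.4  0.4 -0.1] grip 0.452 -> units [-0.035  0.004  1.879]
```

View pics/f2.png

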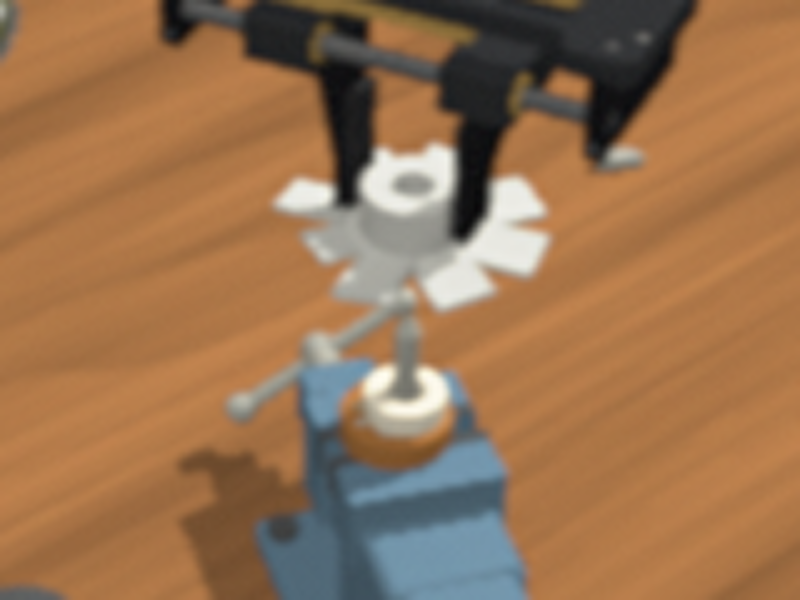

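Fan level in hand, bore at crop (412,184) over the pin at crop (408,320). Spacer centred on the pin. Descending.

```bash
python3 -m jog '[[[0.2,-0.03,0,0.2,0],[0.2,0,0,0.4,0],[0.2,0,0,0.4,0],[0.2,0,0,0.3,0],[0.2,0,0,0,0],[0.2,0,0,0,0]]]' 25; python3 -c "
from h import *
to(.5735,-.0615,.1323)"
```

```text
time: 32.67
position: [0.5733, -0.0635, 0.1555]
tool_rot: [1.732, 2.621, 0.0]
ft_force: [-0.3, -0.4, -0.7]
grip_width: 0.449
t 32.67 pos [ 0.5733 -0.0635  0.1555] F [-0.3 -0.4 -0.7] grip 0.449 -> units [0.044 0.024 0.581]
```

```bash
python3 -m jog '[[[0.2,0.03,0.02,0.15,0],[0.2,0,0,0.15,0],[0.2,0,0,0.12,0],[0.2,0,0,0.08,0],[0.2,0,0,0.03,0],[0.2,0,0,0,0]]]' 25; python3 -m jog '[[[0.2,0,0,0.03,0],[0.2,0,0,0,0]]]'; python3 -c "
from h import *
to(.5735,-.0615,.1323)"
```

```text
time: 33.42
position: [0.5735, -0.0622, 0.1341]
tool_rot: [1.732, 2.621, -0.0]
ft_force: [-0.8, 0.5, -0.9]
grip_width: 0.449
time: 33.67
position: [0.5735, -0.0623, 0.133]
tool_rot: [1.732, 2.621, -0.0]
ft_force: [0.7, 0.6, -1.3]
grip_width: 0.448
t 33.67 pos [ 0.5735 -0.0623  0.133 ] F [ 0.7  0.6 -1.3] grip 0.448 -> units [0.017 0.008 0.016]
```

```bash
python3 -m jog '[[[0.2,0,0,0.03,0],[0.2,0,0,0,0]]]'; python3 -m jog '[[[0.2,0,0,0.02,0],[0.2,0,0,0,0]]]'
```

```text
time: 33.92
position: [0.5736, -0.0622, 0.1322]
tool_rot: [1.732, 2.621, -0.0]
ft_force: [-0.8, -0.5, 3.7]
grip_width: 0.45
time: 34.17
position: [0.5737, -0.0622, 0.1322]
tool_rot: [1.732, 2.62, -0.001]
ft_force: [-2.9, 0.1, 7.6]
grip_width: 0.455
```

```bash
python3 -m jog '[[[0.75,0,0,0,0],[0.75,0,0,0,0],[0.75,0,0,0,0],[0.75,0,0,-0.4,0],[0.75,0,0,-0.8,0],[0.75,0,0,-0.7,0],[0.75,0,0,-0.3,0],[0.75,0,0,0,0]]]' 25;python3 -m jog '[[[0.9,-0.5,-0.2,0,0],[0.9,-0.8,-0.33,0,0],[0.9,-0.8,-0.33,0,0],[0.9,-0.8,-0.33,0,0],[0.9,-0.8,-0.33,0,0],[0.9,-0.8,-0.33,0,0],[0.9,-0.6,-0.26,0,0],[0.9,-0.21,-0.09,0,0],[0.9,0,0,0,0],[0.9,0,0,0,0]]]';python3 - <<'E'
from h import *
to(.5762,-.292,.008);print(get_state()['joint_positions'])
p,d=grab("scene");t,_=grab("top");cv2.imwrite("pics/f3.png",np.hstack([cv2.resize(p[200:320,190:350],(400,300)),cv2.resize(p[190:270,270:370],(400,300)),])[:,:,::-1])
E
```

```text
time: 35.17
position: [0.5739, -0.0622, 0.2198]
tool_rot: [1.731, 2.619, 0.0]
ft_force: [0.2, -0.6, -0.7]
grip_width: 0.752
time: 36.42
position: [0.5762, -0.2901, 0.2192]
tool_rot: [-1.729, -2.623, -0.001]
ft_force: [-0.0, -0.4, -0.0]
grip_width: 0.896
t 36.42 pos [ 0.5762 -0.2901  0.2192] F [-0.  -0.4 -0. ] grip 0.896 -> units [-0.045 -0.021  5.279]
[ 1.08194072  0.4452551  -0.88764831  1.44503599  0.34441953  1.41351283
  0.59426278]
```

View pics/f3.png

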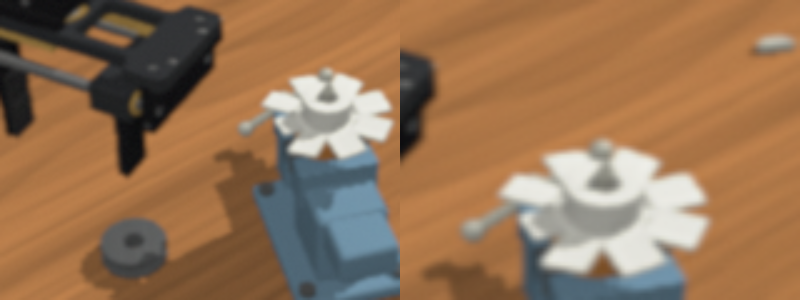

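Fan flat on the spacer with the pin tip in its bore. Descending on the far pulley.

```bash
python3 -m jog '[[[0.9,-0.04,-0.02,0.5,0],[0.9,0,0,0.85,0],[0.9,0,0,0.9,0],[0.9,0,0,0.9,0],[0.9,0,0,0.9,0],[0.9,0,0,0.7,0],[0.9,0,0,0.4,0],[0.9,0,0,0.1,0],[0.9,0,0,0,0],[0.9,0,0,0,0]]]' 8; python3 -c "
from h import *
to(.5762,-.292,.004)"
```

```text
time: 37.78
position: [0.5765, -0.2942, 0.0102]
tool_rot: [1.731, 2.619, 0.0]
ft_force: [-0.2, 0.1, 0.0]
grip_width: 0.899
t 37.77 pos [ 0.5765 -0.2942  0.0102] F [-0.2  0.1  0. ] grip 0.899 -> units [0.054 0.014 0.155]
```

```bash
python3 -m jog '[[[0.9,0.05,0.01,0.14,0],[0.2,0,0,0,0],[0.2,0,0,0,0],[0.2,0,0,0,0],[0.2,0,0,0,0],[0.2,0,0,0,0]]]' 8; python3 -m jog '[[[0.88,0,0,0,0],[0.88,0,0,0,0],[0.88,0,0,0,1],[0.88,0,0,0,1],[0.88,0,0,0,1],[0.88,0,0,0,1],[0.88,0,0,0,1],[0.88,0,0,0,1],[0.88,0,0,0,1],[0.88,0,0,0,1]]]';python3 -m jog '[[[0.88,0,0,0,1],[0.88,0,0,0,1],[0.88,0,0,0,1],[0.88,0,0,0,1],[0.88,0,0,0,1],[0.88,0,0,0,1],[0.88,0,0,0,1],[0.88,0,0,0,1],[0.88,0,0,0,1],[0.88,0,0,0,1]]]';python3 -m jog '[[[0.88,0,0,0,0],[0.2,0,0,0,0],[0.2,0,0,0,0],[0.2,0,0,0,0],[0.2,0,0,0,0],[0.2,0,0,0,0],[0.2,0,0,0,0]]]' 35;python3 -c "
from h import *
to(.5735,-.0615,.2)"
```

```text
time: 38.52
position: [0.5754, -0.292, 0.0035]
tool_rot: [1.732, 2.621, 0.0]
ft_force: [0.7, 0.8, 0.4]
grip_width: 0.625
time: 39.78
position: [0.5751, -0.2919, 0.0033]
tool_rot: [-2.527, -1.867, 0.0]
ft_force: [0.1, -1.2, 0.2]
grip_width: 0.881
time: 41.02
position: [0.5752, -0.2918, 0.0033]
tool_rot: [-3.079, -0.624, 0.0]
ft_force: [-0.4, 0.2, -0.3]
grip_width: 0.881
time: 41.9
position: [0.5751, -0.2918, 0.0033]
tool_rot: [-3.078, -0.629, 0.0]
ft_force: [-0.7, 0.6, -0.0]
grip_width: 0.625
t 41.90 pos [ 0.5751 -0.2918  0.0033] F [-0.7  0.6 -0. ] grip 0.625 -> units [ 2.219 -5.312 -4.917]
```

```bash
python3 -m jog '[[[0.2,0,0,-0.4,0],[0.2,0,0,-0.8,0],[0.2,0,0,-0.9,0],[0.2,0,0,-0.9,0],[0.2,0,0,-0.9,0],[0.2,0,0,-0.8,0],[0.2,0,0,-0.4,0],[0.2,0,0,0,0]]]' 35;python3 -m jog '[[[0.2,0.2,-0.5,0,0],[0.2,0.33,-0.8,0,0],[0.2,0.33,-0.8,0,0],[0.2,0.33,-0.8,0,0],[0.2,0.33,-0.8,0,0],[0.2,0.33,-0.75,0,0],[0.2,0.27,-0.6,0,0],[0.2,0.1,-0.26,0,0],[0.2,0,0,0,0],[0.2,0,0,0,0]]]';python3 - <<'E'
from h import *
to(.5735,-.0615,.1483)
p,d=grab("scene");cv2.imwrite("pics/p1.png",cv2.resize(p[170:290,240:400],(800,600),interpolation=cv2.INTER_CUBIC)[:,:,::-1])
E
```

```text
time: 42.9
position: [0.5758, -0.2921, 0.2086]
tool_rot: [3.076, 0.628, 0.003]
ft_force: [-0.3, 0.7, -4.2]
grip_width: 0.63
time: 44.15
position: [0.5734, -0.0632, 0.2069]
tool_rot: [3.078, 0.626, -0.001]
ft_force: [0.1, -1.0, -3.5]
grip_width: 0.632
t 44.15 pos [ 0.5734 -0.0632  0.2069] F [ 0.1 -1.  -3.5] grip 0.632 -> units [ 0.022 -0.039  1.464]
```

View pics/p1.png

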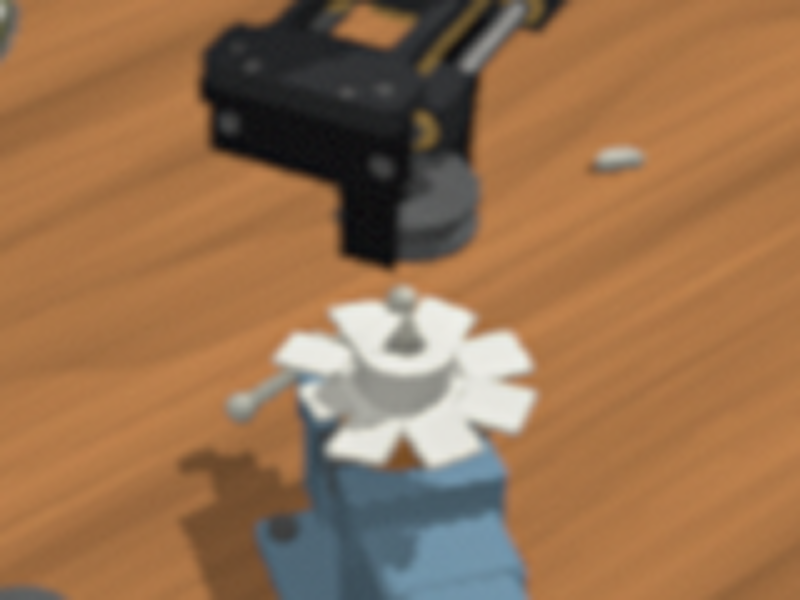

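Pulley held level above the stack, with the pin tip at crop (405,325) showing in the fan bore. Descending to just above the tip, then correcting.

```bash
python3 -m jog '[[[0.2,0,-0.02,0.2,0],[0.2,0,0,0.35,0],[0.2,0,0,0.3,0],[0.2,0,0,0.1,0],[0.2,0,0,0,0],[0.2,0,0,0,0],[0.2,0,0,0,0]]]' 35;python3 -c "
from h import *
to(.5735,-.0617,.1483)"
```

```text
time: 45.08
position: [0.5737, -0.0609, 0.1699]
tool_rot: [3.078, 0.628, 0.001]
ft_force: [-0.7, 1.1, -2.4]
grip_width: 0.63
t 45.08 pos [ 0.5737 -0.0609  0.1699] F [-0.7  1.1 -2.4] grip 0.630 -> units [-0.012  0.015  0.539]
```

```bash
python3 -m jog '[[[0.2,-0.01,0.015,0.12,0],[0.2,0,0,0.12,0],[0.2,0,0,0.12,0],[0.2,0,0,0.1,0],[0.2,0,0,0.04,0],[0.2,0,0,0,0],[0.2,0,0,0,0]]]' 35;python3 -m jog '[[[0.2,0,0,0.03,0],[0.2,0,0,0,0]]]';python3 -m jog '[[[0.2,0,0,0.02,0],[0.2,0,0,0,0]]]'; python3 -c "
from h import *
to(.5735,-.0617,.1483)"
```

```text
time: 45.95
position: [0.5734, -0.0617, 0.1495]
tool_rot: [3.078, 0.628, 0.001]
ft_force: [-0.0, 0.2, -3.1]
grip_width: 0.629
time: 46.2
position: [0.5734, -0.0617, 0.1483]
tool_rot: [3.078, 0.628, 0.001]
ft_force: [0.6, 0.8, -2.3]
grip_width: 0.632
time: 46.45
position: [0.5735, -0.0616, 0.1482]
tool_rot: [3.078, 0.628, 0.001]
ft_force: [-0.9, 0.4, 4.1]
grip_width: 0.634
t 46.45 pos [ 0.5735 -0.0616  0.1482] F [-0.9  0.4  4.1] grip 0.634 -> units [-0.001  0.002 -0.003]
```

Contact at exactly the predicted height. Releasing, rising, and moving aside to look.

```bash
python3 -m jog '[[[0.85,0,0,0,0],[0.85,0,0,0,0],[0.85,0,0,0,0],[0.85,0,0,-0.3,0],[0.85,0,0,-0.8,0],[0.85,0,0,-0.8,0],[0.85,0,0,-0.4,0],[0.85,0,0,0,0]]]' 35;python3 -m jog '[[[0.85,-0.5,0.6,0,0],[0.85,-0.6,0.8,0,0],[0.85,-0.6,0.8,0,0],[0.85,-0.6,0.8,0,0],[0.85,-0.6,0.8,0,0],[0.85,-0.5,0.8,0,0],[0.85,0,0.4,0,0],[0.85,0,0,0,0]]]';python3 - <<'E'
from h import *
p,d=grab("scene");t,td=grab("top")
for n,dd in(("scene",d),("top",td)):
    P=cloud(n,dd);m=(np.hypot(P[...,0]-.573,P[...,1]+.061)<.06)&(P[...,2]>.152)&(P[...,2]<.175);q=P[m];c,r=cv2.minEnclosingCircle(q[:,:2].astype(np.float32));print(n,np.round(c,4),round(r,4),"z",np.percentile(q[:,2],[5,50,95]).round(4))
print(get_state()["position"],get_state()["time"])
cv2.imwrite("pics/p2.png",np.hstack([cv2.resize(p[190:290,270:370],(400,400)),cv2.resize(t[130:270,130:530],(400,140)) if 0 else cv2.resize(t[150:250,310:410],(400,400))])[:,:,::-1])
E
```

```text
time: 47.45
position: [0.5739, -0.0616, 0.2406]
tool_rot: [3.077, 0.628, 0.003]
ft_force: [-0.1, 0.7, 0.2]
grip_width: 0.85
time: 48.45
position: [0.5267, -0.2987, 0.238]
tool_rot: [-3.076, -0.627, 0.001]
ft_force: [0.1, -0.2, 0.3]
grip_width: 0.85
scene [ 0.5731 -0.0634] 0.0296 z [0.154  0.1634 0.1653]
top [ 0.5743 -0.0606] 0.028 z [0.157  0.162  0.1661]
[ 0.52726564 -0.29656766  0.23876482] 48.55
```

View pics/p2.png

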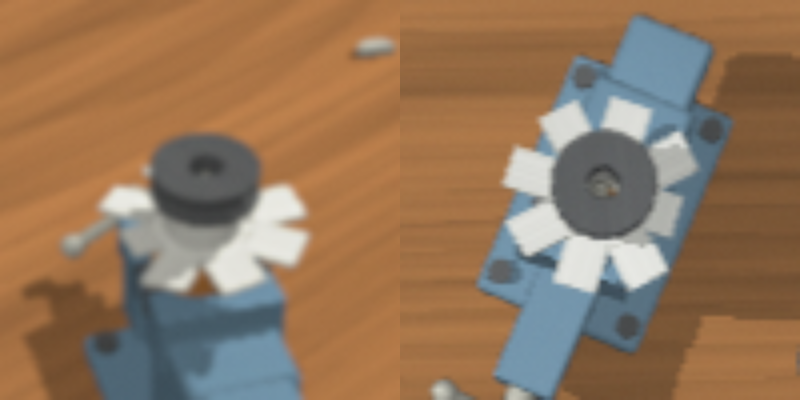

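The full stack is in place: pulley at left crop (206,175) and right crop (605,183), flat with the pin tip in its bore. Its top face measures z≈0.163, as it should. Handing in.

```bash
python3 -c "
from bench import job
print(job.close_job())"
```

```text
the job is handed in; nothing more can be done
None
```

I built the stack on the pin in the order asked: bronze bearing, white spacer, fan (hub up), then the far pulley. I lowered each part down the pin until I felt light contact (12 N or less), then let go. I handed the job in at about 48.6 s of the 106 s allowed. I never went near the key or the collar.

**Last checks:**
- **Height:** the pulley's top face measured 0.162–0.163 m against an expected 0.163 m. The spacer, fan and pulley each made contact within 1 mm of the predicted height.
- **Position:** the final pictures show the pulley and fan flat, with the pin tip in the pulley's bore. The gripper was well clear.

**Disagreements:**
- **Camera offset:** the two cameras differed by 2–3 mm in places. From the spacer on, I squeezed each part twice at right angles to centre it in the gripper.
- **Bearing off-centre:** I gripped the bearing only once, so it sits about 3 mm off the pin's centre. It lies flat on the jaws and within its bore clearance.

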